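# Sweep the loose hardware into the bin and flip it shut

### The arm

A 7-joint arm with a two-finger parallel gripper is mounted at the origin on the work surface. World frame = base frame: x ahead of the robot, y to its left, z up, the work surface at z = 0. Lengths are in m, angles in rad, forces in N, time in s.
With the tool pointing down it reaches from about 0.4 to 0.85 m from the base axis. Payload 4.4 kg.
Tool frame: the origin (TCP) lies between the finger pads, 19 mm behind the fingertips; this is the grasp point; z points along the fingers, y is the line along which they close (so a half turn about z gives the same grasp; the last joint's range is limited). The gripper opens to 94 mm and grips with 3 to 60 N. Pads are 16 mm wide; open, the fingers measure 119 mm over their backs; the gripper's body (75 mm by 177 mm) begins 78 mm behind the grasp point.
Start: joints at [-1.274, 0.628, 0.038, 1.517, -0.027, 0.996, -0.02], TCP at [0.231, 0.608, 0.224] pointing down, gripper open.
Joint ranges: [-3.06, 3.06], [-0.37, 2.12], [-1.25, 1.32], [0.18, 2.47], [-1.1, 4.24], [0.23, 1.98], [-2.94, 2.94]. Speed limits (rad/s): [2.57, 2.57, 3.14, 3.14, 3.14, 3.14, 3.14].

### API

Orientations are given as a rotation vector (axis times angle).
In Python, from bench import sense, snapshot, camera_model, finish_job gives the robot as it stands. The module is installed in compiled form; this text tells all that it offers.
- The arm moves only by the tool apply_moves, never from a script. Its argument "increments" is a list of rows, each an object of numbers: "claw": the finger opening in m, from 0 to 0.094; "dx", "dy", "dz": the shift along the tool's x, y, z in m; "wx", "wy", "wz": the turn, a rotation vector about the tool's x, y, z in degrees. In form: [{"claw": .., "dx": .., "dy": .., "dz": .., "wx": .., "wy": .., "wz": ..}, ...]. A call has 1 to 10 rows; each row is the pose to reach, as a shift and turn from the pose commanded when the call began, along the tool's axes at that moment; what a row does not reach only later rows make up. A row lasts 1/8 s, in which the tool goes at most 62.5 mm and 10.7 degrees, less where a joint would pass 70% of its speed; a pose out of reach is approached as far as the arm can. A call with a gripper value outside its range is refused whole. The fingers move at their own pace and stop on an object; "newtons" is the grip in N (left out, the last holds). Time passes only in rows, so rows that repeat a pose let the fingers close. It gives the time, the measured TCP pose, the force, the opening and the grip force at its end, in the units of the state.
- sense(): the state, without advancing time (a new reading comes with each control period).
- snapshot(name): name is "scene" or "top" or "wrist"; returns (picture, depth): 480x640x3 uint8, red, green, blue; 480x640 float32, m along the optical axis (not along the pixel's ray), 0 where there is no reading.
- camera_model(name): a dict with "fx", "fy", "cx", "cy" (pixels), "pose" (4x4, takes a point from camera to world coordinates); the wrist camera has in their place "T_tool_cam" (4x4, takes a point from camera to tool coordinates, whose origin is the TCP and whose axes are the flange's). Camera axes: x right, y down, z forward; pixel columns grow to the right and rows downward; lengths in m; the calibration is good to about 2 mm. A picture is of the moment at which its call begins: read the wrist's pose just before it. camera_model takes no time and is no camera call.
- finish_job(): hands the job in; it is judged then, once.
The state is a dict: "time_s": time; "qpos": joint angles; "joint_vel": joint speeds; "joint_efforts": joint torques, N m; "position": TCP position; "orientation": TCP orientation; "wrist_force": force on the tool from outside, world axes, zero at the start; "torque": the same for the moment, N m; "gripper_width": finger opening in m; "grasp_force": force on a finger pad.
Only numpy, scipy, OpenCV 4.12 (cv2) and the standard library are available. Lean on these libraries where they do the work, as an engineer would, in place of code of your own. Each camera call takes 0.05 s, during which the arm holds its last target. There are 200 camera calls.

### The job

With closed fingers, sweep the nut, the pivot cup and the bearing along the steel tray and over its open end so that all three drop into the green bin, then push the bin's flap lid over so that it falls fully shut. Only push: do not pinch or lift any of the parts. Leave the wheels, the truck, the jar and the wrench where they are.

Things in the scene. Friction and masses are not known exactly. Their poses are not given: they have to be found in the camera images.
- tray: Fixed steel tray on a wooden riser; origin on the bench under its centre, yaw up to 0.1 rad. Floor 83 mm above the bench, 156 mm along its x, 320 mm along its y. Rims 3 mm thick rise 15 mm above the floor on both x sides and the +y end. The -y end is open: its lip (y = -160 mm) overhangs the inside of the bin by 8 mm, so what is pushed over it drops into the bin.
- bin: Fixed green plastic open-topped bin, 155 mm (x) by 130 mm (y) by 70 mm high, walls 4 mm, axes parallel to the tray's; origin at the centre of its underside, 213 mm from the tray's origin along the tray's -y. Its rim is 13 mm lower than the tray's floor.
- lid (a joint): Angle of the bin's green flap lid, rad: 0 = shut, lying on the rim; 1.95 = fully open, leaning back beyond upright. It starts open at about 1.72 to 1.92. Hinge friction holds it open above about 1.2; pushed below that it falls shut by its own weight.
- lid_hinge (a point): Point on the lid's hinge line, mid-width of the lid, fixed on the bin's far (+x) rim, 77.5 mm along the bin's +x from its origin and 70.5 mm above the bench. The hinge line runs along the bin's y; the lid is 114 mm wide along it, 6 mm thick, and reaches 154 mm from it.
- lid_edge (a point): Mid-point of the lid's free edge, 154 mm from the hinge; about 0.22 m above the bench when the lid stands open. When it stands open, the lid's outer face looks to the bin's +x, away from the robot.
- nut: Loose chrome hexagonal kingpin nut lying flat on the tray, 17 mm across flats, 10 mm high, 12 to 21 g; origin at the centre of its underside.
- cup: Loose black nylon pivot cup standing on its flange on the tray: flange 24 mm diameter and 4 mm high, 13 mm high in all, 10 to 18 g; origin at the centre of its underside.
- bearing: Loose steel wheel bearing lying flat on the tray, ring 22 mm outside, 8 mm hole, 7 mm high, 10 to 18 g; origin at the centre of its underside.
- wheel_1: loose sky-blue skate wheel lying flat, 52 mm diameter, 32 mm high, origin at the centre of its underside; stands on the tray near its closed +y end; not part of the job, to be left where it is
- wheel_2: loose sky-blue skate wheel lying flat, 52 mm diameter, 32 mm high, origin at the centre of its underside; stands on the tray near its closed +y end; not part of the job, to be left where it is
- wheel_3: loose sky-blue skate wheel lying flat, 52 mm diameter, 32 mm high, origin at the centre of its underside; on the bench to the right; not part of the job, to be left where it is
- wheel_4: loose sky-blue skate wheel lying flat, 52 mm diameter, 32 mm high, origin at the centre of its underside; on the bench to the left; not part of the job, to be left where it is
- truck: loose bare aluminium skateboard truck on the bench to the right, baseplate 55 x 80 mm, axle 200 mm long along its x, 62 mm high, origin at the centre of its underside; not part of the job, to be left where it is
- jar: loose clear jar, 64 mm diameter, 85 mm high, on the bench to the left, origin at the centre of its underside; not part of the job, to be left where it is
- wrench: loose steel wrench, 160 mm long, lying on the bench to the left, origin at its middle on the bench; not part of the job, to be left where it is
There are look-alikes about, which are no part of the job. Of the things shaped like the bin, the green one is meant.

How it is judged:
On the way, in this order (a step that is already met when the one before it is completed fails the run):
1. nut, pivot cup and bearing are all in the bin, with the lid still open (x of nut in the frame of bin between -0.075 and 0.075 m and y of nut in the frame of bin between -0.062 and 0.062 m and z of each of nut, cup, bearing in the frame of bin below 0.05 m and x of cup in the frame of bin between -0.075 and 0.075 m and y of cup in the frame of bin between -0.062 and 0.062 m and x of bearing in the frame of bin between -0.075 and 0.075 m and y of bearing in the frame of bin between -0.062 and 0.062 m and value of joint lid above 0.8 rad), for 0.1 s.
2. the lid is shut (value of joint lid below 0.06 rad), for 0.2 s.
At the end, for the whole second after the job is handed in: Nut, pivot cup and bearing lie at rest inside the bin (origins within its walls and less than 50 mm above its underside), the lid is shut to within 0.06 rad, and every wheel, the truck, the jar and the wrench are within 20 mm of where they started (x of nut in the frame of bin between -0.075 and 0.075 m and y of nut in the frame of bin between -0.062 and 0.062 m and z of each of nut, cup, bearing in the frame of bin below 0.05 m and x of cup in the frame of bin between -0.075 and 0.075 m and y of cup in the frame of bin between -0.062 and 0.062 m and x of bearing in the frame of bin between -0.075 and 0.075 m and y of bearing in the frame of bin between -0.062 and 0.062 m and value of joint lid below 0.06 rad and linear speed of each of nut, cup, bearing below 0.02 m/s and distance of each of wheel_1, wheel_2, wheel_3, wheel_4, truck, jar, wrench from where it was at the start of the episode below 0.02 m); the robot touches nothing.
It fails at once if a part is lifted more than 30 mm off the tray (height (world z) of any of nut, cup, bearing above 0.113 m).
It fails at once if a part on the tray is taken between the fingers (TCP less than 7 mm sideways from the part's origin and less than 24 mm above the tray floor) ((horizontal distance between the grasp point and nut below 0.007 m and height (world z) of the grasp point below 0.107 m and height (world z) of nut above 0.08 m) or (horizontal distance between the grasp point and cup below 0.007 m and height (world z) of the grasp point below 0.107 m and height (world z) of cup above 0.08 m) or (horizontal distance between the grasp point and bearing below 0.007 m and height (world z) of the grasp point below 0.107 m and height (world z) of bearing above 0.08 m)).
It fails at once if a wheel, the truck, the jar or the wrench is moved more than 20 mm (distance of any of wheel_1, wheel_2, wheel_3, wheel_4, truck, jar, wrench from where it was at the start of the episode above 0.02 m).
It also fails if it takes over 67 s, if anything falls off the work surface, if the arm or the gripper's body presses on something with over 40 N, if the wrist force passes 120 N, or if a joint passes its speed limit or range.

## Working session

There is one attempt and no reset: what is moved stays moved. The work goes in short steps, Python scripts to look and compute and a tool call to move; the robot and the scene stay as the last step left them, time stands still between calls to the robot, and variables do not carry over. Pictures are saved under pics/ and viewed, at most 10 in all, crops included, and the job is handed in when it is done.

Besides the shell and the picture viewer there is one more tool, called after "Call:" as a command line: name --argument value ..., lists and objects as JSON in quotes. apply_moves: Moves the arm, as the interface text tells. Its arguments: {"type":"object","properties":{"increments":{"type":"array"},"newtons":{"type":"number"}},"required":["increments"]}

```bash
mkdir -p pics; python3 - <<'E'
from bench import *
import cv2,numpy as np
s=sense();print(s['time_s'],s['position'],s['orientation'],s['gripper_width'])
for n in("top","scene"):
    p,d=snapshot(n);cv2.imwrite(f'pics/{n}.png',p[...,::-1]);np.savez(f'{n}.npz',p=p,d=d);m=camera_model(n);print(n,m['fx'],m['cx'],m['cy'],np.round(m['pose'],3).tolist())
E
```

```text
0.0 [0.23042077 0.60712261 0.2233702 ] [-5.66639416e-01 -3.08974218e+00  2.87183459e-03] 0.09382092069651371
top 576.4955346877415 318.5364886098681 251.43922918833394 [[0.007, -0.985, 0.172, 0.237], [-1.0, -0.008, -0.005, 0.001], [0.007, -0.171, -0.985, 1.446], [0.0, 0.0, 0.0, 1.0]]
scene 524.9176078761693 312.52762532860885 232.02576483199738 [[-0.148, 0.716, -0.682, 1.366], [0.989, 0.097, -0.112, 0.129], [-0.014, -0.691, -0.723, 1.022], [0.0, 0.0, 0.0, 1.0]]
```

View pics/top.png

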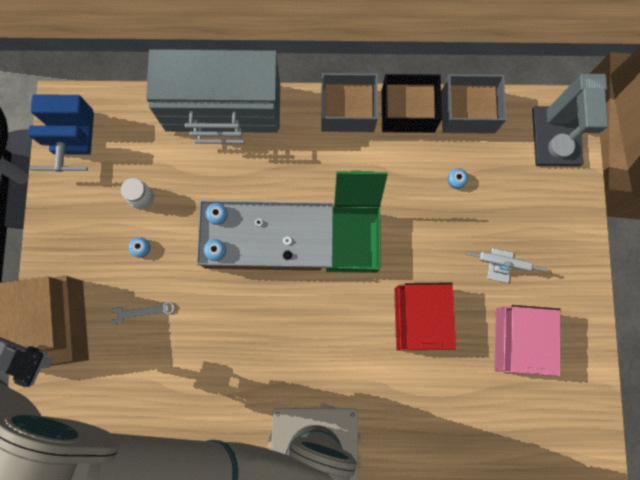

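View pics/scene.png

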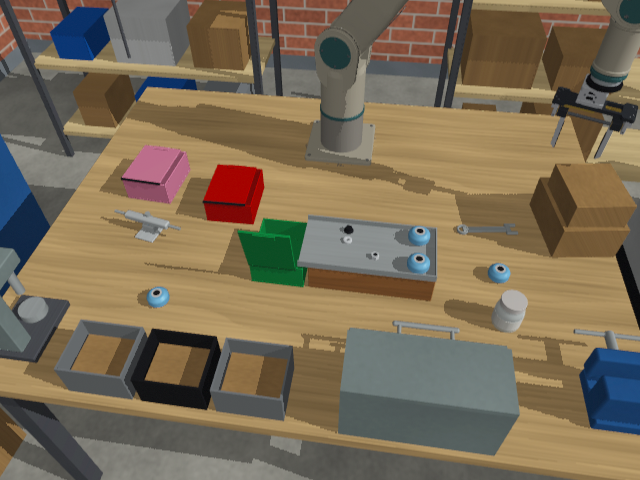

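The top view shows the tray (cols 199–333, rows 203–270) with wheels at (216,213) and (215,250). The loose parts are at (259,222), (288,240) and (288,255). The green bin is at (355,240), with its lid standing open on the far side; the red and pink bins are decoys. The scene view agrees.

```bash
cat > h.py <<'E'
import numpy as np,cv2
from bench import *
from scipy.spatial.transform import Rotation as R
def ray(m,P,u,v,z):
    d=P[:3,:3]@np.array([(u-m['cx'])/m['fx'],(v-m['cy'])/m['fy'],1]);return (P[:3,3]+d*(z-P[2,3])/d[2])
def cloud(m,P,d):
    v,u=np.mgrid[:480,:640];c=np.stack([(u-m['cx'])/m['fx']*d,(v-m['cy'])/m['fy']*d,d],-1);return c@P[:3,:3].T+P[:3,3]
E
python3 - <<'E'
from h import *
m=camera_model('top');P=np.array(m['pose']);f=np.load('top.npz');p=f['p'];d=f['d'];W=cloud(m,P,d)
for u,v in((259,222),(288,240),(288,255)):print(u,v,ray(m,P,u,v,.09).round(3),W[v,u].round(3))
for u,v in((216,213),(215,250)):print('wheel',ray(m,P,u,v,.115).round(3),W[v,u].round(3))
fl=(abs(W[...,2]-.083)<.006)&(d>0);fl[:,:190]=0;fl[:,340:]=0;fl[:195]=0;fl[280:]=0
q=W[fl][:,:2].astype(np.float32);print(len(q),W[fl][:,2].mean(),cv2.minAreaRect(q))
h=cv2.cvtColor(p,cv2.COLOR_RGB2HSV);g=(abs(h[...,0].astype(int)-65)<15)&(h[...,1]>120)&(d>0)
G=W[g];print('green z',np.percentile(G[:,2],[1,50,99]))
rim=G[abs(G[:,2]-.07)<.006];print('rim',cv2.minAreaRect(rim[:,:2].astype(np.float32)))
L=G[G[:,2]>.1];A=np.c_[L[:,0],L[:,1],np.ones(len(L))];c=np.linalg.lstsq(A,L[:,2],rcond=None)[0];print('lid',len(L),L.min(0),L.max(0),c)
E
```

```text
259 222 [0.544 0.137 0.09 ] [0.542 0.136 0.099]
288 240 [0.501 0.067 0.09 ] [0.502 0.067 0.084]
288 255 [0.464 0.066 0.09 ] [0.463 0.066 0.097]
wheel [0.559 0.237 0.115] [0.558 0.236 0.121]
wheel [0.47  0.236 0.115] [0.47  0.236 0.116]
6764 0.0839808906334488 ((0.5172391533851624, 0.11271552741527557), (0.3356703519821167, 0.1606617569923401), 89.50193786621094)
green z [-0.00242884  0.01300373  0.22111738]
rim ((0.684982180595398, -0.12867999076843262), (0.13280299305915833, 0.5201815962791443), 79.83079528808594)
lid 1318 [ 0.59535346 -0.15337431  0.10000639] [ 0.6313241 -0.0454505  0.2253318] [ 4.08624131 -0.03510883 -2.34483734]
```

```bash
cat >> h.py <<'E'
def delta(x,y,z,yaw_deg=None):
    """tool-frame shift/turn to TCP target; yaw_deg = world direction of tool y, tool pointing down"""
    s=sense();r=R.from_rotvec(s['orientation']);t=r.as_matrix()
    dd=t.T@(np.array([x,y,z])-s['position'])
    if yaw_deg is None:yaw_deg=np.degrees(np.arctan2(t[1,1],t[0,1]))
    a=np.radians(yaw_deg);Y=np.array([np.cos(a),np.sin(a),0]);Z=np.array([0,0,-1.])
    g=np.c_[np.cross(Y,Z),Y,Z];w=np.degrees(R.from_matrix(t.T@g).as_rotvec())
    print('t',s['time_s'],'pos',np.round(s['position'],4),'F',np.round(s['wrist_force'],1),'w',round(s['gripper_width'],4))
    print('d',np.round(dd,4),'w',np.round(w,2),'R',np.round(t,3).tolist())
E
python3 -c "
from h import *
delta(.50,.13,.26,90);print(np.round(camera_model('wrist')['T_tool_cam'],3))"
```

```text
t 0.1 pos [0.2304 0.6072 0.2235] F [ 1.   1.  -0.2] w 0.0938
d [-0.4214 -0.3506 -0.0359] w [-9.000e-02 -2.000e-02 -2.078e+01] R [[-0.935, 0.355, -0.001], [0.355, 0.935, -0.002], [-0.0, -0.002, -1.0]]
[[ 0.001 -0.973 -0.231  0.067]
 [ 1.     0.001 -0.    -0.001]
 [ 0.    -0.231  0.973 -0.161]
 [ 0.     0.     0.     1.   ]]
```

Call:
apply_moves --increments '[{"claw": 0,"dx": -0.042,"dy": -0.035,"dz": -0.03,"wz": -3},{"claw": 0,"dx": -0.088,"dy": -0.073,"dz": -0.036,"wz": -6},{"claw": 0,"dx": -0.135,"dy": -0.112,"dz": -0.036,"wz": -9},{"claw": 0,"dx": -0.182,"dy": -0.151,"dz": -0.036,"wz": -12},{"claw": 0,"dx": -0.229,"dy": -0.19,"dz": -0.036,"wz": -15},{"claw": 0,"dx": -0.276,"dy": -0.23,"dz": -0.036,"wz": -18},{"claw": 0,"dx": -0.324,"dy": -0.27,"dz": -0.036,"wz": -20.8},{"claw": 0,"dx": -0.372,"dy": -0.31,"dz": -0.036,"wz": -20.8},{"claw": 0,"dx": -0.421,"dy": -0.35,"dz": -0.036,"wz": -20.8},{"claw": 0,"dx": -0.421,"dy": -0.35,"dz": -0.036,"wz": -20.8}]' --newtons 20

```text
validation failed for argument at $.in...
```

Call:
apply_moves --increments '[{"claw": 0},{"claw": 0}]'

```text
validation failed for argument at $.in...
```

```bash
python3 - <<'E'
from h import *
delta(.50,.13,.26,90)
s=sense();p,d=snapshot('wrist');cv2.imwrite('pics/w1.png',p[...,::-1])
T=np.eye(4);T[:3,:3]=R.from_rotvec(s['orientation']).as_matrix();T[:3,3]=s['position'];m=camera_model('wrist');P=T@np.array(m['T_tool_cam']);np.savez('w1.npz',p=p,d=d,P=P)
W=cloud(m,P,d);k=((W[...,2]>.0875)&(W[...,2]<.125)&(d>0)&(W[...,0]>.447)&(W[...,0]<.588)&(W[...,1]>-.03)&(W[...,1]<.26)).astype(np.uint8)
n,l,st,c=cv2.connectedComponentsWithStats(k)
for i in range(1,n):
    if st[i,4]>60:
        q=W[l==i];print(st[i],c[i].round(),'zmax',np.percentile(q[:,2],98).round(4),'mid',((np.percentile(q,2,0)+np.percentile(q,98,0))/2).round(4),'ray',ray(m,P,*c[i],.09).round(4))
f=W[(abs(W[...,2]-.083)<.01)&(d>0)];print(f[:,2].mean(),np.median(f[:,2]),f[:,1].min())
E
```

```text
t 0.1 pos [0.2304 0.6072 0.2235] F [ 1.   1.  -0.2] w 0.0938
d [-0.4214 -0.3506 -0.0359] w [-9.000e-02 -2.000e-02 -2.078e+01] R [[-0.935, 0.355, -0.001], [0.355, 0.935, -0.002], [-0.0, -0.002, -1.0]]
0.08327578339596726 0.08357344422823554 0.5567479793674558
```

View pics/w1.png

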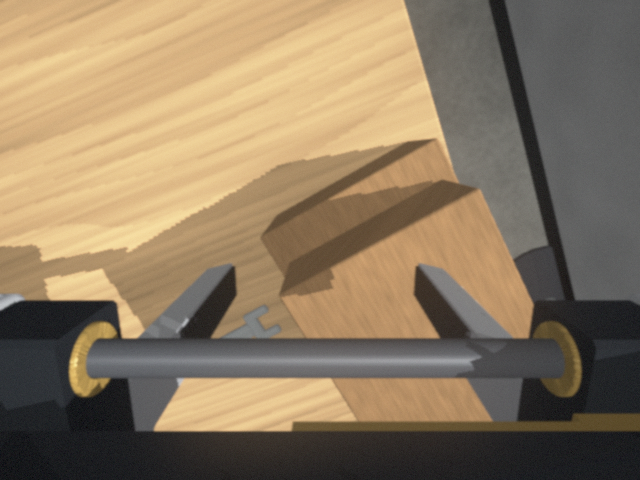

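The move was refused (every row probably needs all seven keys), so the wrist picture shows only the start pose, over the wooden block. I'll retry with full rows.

Call:
apply_moves --increments '[{"claw": 0,"dx": -0.042,"dy": -0.035,"dz": -0.03,"wx": 0,"wy": 0,"wz": -3},{"claw": 0,"dx": -0.088,"dy": -0.073,"dz": -0.036,"wx": 0,"wy": 0,"wz": -6},{"claw": 0,"dx": -0.135,"dy": -0.112,"dz": -0.036,"wx": 0,"wy": 0,"wz": -9},{"claw": 0,"dx": -0.182,"dy": -0.151,"dz": -0.036,"wx": 0,"wy": 0,"wz": -12},{"claw": 0,"dx": -0.229,"dy": -0.19,"dz": -0.036,"wx": 0,"wy": 0,"wz": -15},{"claw": 0,"dx": -0.276,"dy": -0.23,"dz": -0.036,"wx": 0,"wy": 0,"wz": -18},{"claw": 0,"dx": -0.324,"dy": -0.27,"dz": -0.036,"wx": 0,"wy": 0,"wz": -20.8},{"claw": 0,"dx": -0.372,"dy": -0.31,"dz": -0.036,"wx": 0,"wy": 0,"wz": -20.8},{"claw": 0,"dx": -0.421,"dy": -0.35,"dz": -0.036,"wx": 0,"wy": 0,"wz": -20.8},{"claw": 0,"dx": -0.421,"dy": -0.35,"dz": -0.036,"wx": 0,"wy": 0,"wz": -20.8}]' --newtons 20

```text
time_s: 1.4
position: [0.5022, 0.125, 0.2601]
orientation: [0.016, 3.141, -0.004]
wrist_force: [-0.7, 0.9, -0.5]
gripper_width: 0.0004
grasp_force: 0.0
```

```bash
cat > look.py <<'E'
from h import *
import sys
def look(name,lo=-.03):
    s=sense();p,d=snapshot('wrist');cv2.imwrite(f'pics/{name}.png',p[...,::-1])
    T=np.eye(4);T[:3,:3]=R.from_rotvec(s['orientation']).as_matrix();T[:3,3]=s['position'];m=camera_model('wrist');P=T@np.array(m['T_tool_cam'])
    W=cloud(m,P,d);f=W[(abs(W[...,2]-.083)<.008)&(d>0)];z0=np.median(f[:,2]);print('floor',z0,'lip y',np.percentile(f[:,1],.5))
    k=((W[...,2]>z0+.0035)&(W[...,2]<.125)&(d>0)&(W[...,0]>.447)&(W[...,0]<.588)&(W[...,1]>lo)&(W[...,1]<.26)).astype(np.uint8)
    n,l,st,c=cv2.connectedComponentsWithStats(k)
    for i in range(1,n):
        if st[i,4]>60:
            q=W[l==i];a,b=np.percentile(q,2,0),np.percentile(q,98,0);print(c[i].round(),'zmax',b[2].round(4),'mid',((a+b)/2).round(4)[:2],'size',(b-a).round(3)[:2],'ray',ray(m,P,*c[i],.09).round(4)[:2])
    return W,p,d
if __name__=='__main__':look(sys.argv[1])
E
python3 look.py w2
```

```text
floor 0.08307520267320381 lip y -0.13517624821562085
[454. 192.] zmax 0.1169 mid [0.4723 0.2357] size [0.045 0.044] ray [0.4738 0.2424]
[264. 183.] zmax 0.0973 mid [0.4645 0.0684] size [0.02 0.02] ray [0.4643 0.0688]
[267. 220.] zmax 0.0914 mid [0.4991 0.0692] size [0.019 0.019] ray [0.4988 0.0694]
[341. 261.] zmax 0.0953 mid [0.539  0.1385] size [0.011 0.017] ray [0.5392 0.1393]
[447. 285.] zmax 0.1167 mid [0.5587 0.2352] size [0.045 0.044] ray [0.5646 0.2418]
```

View pics/w2.png

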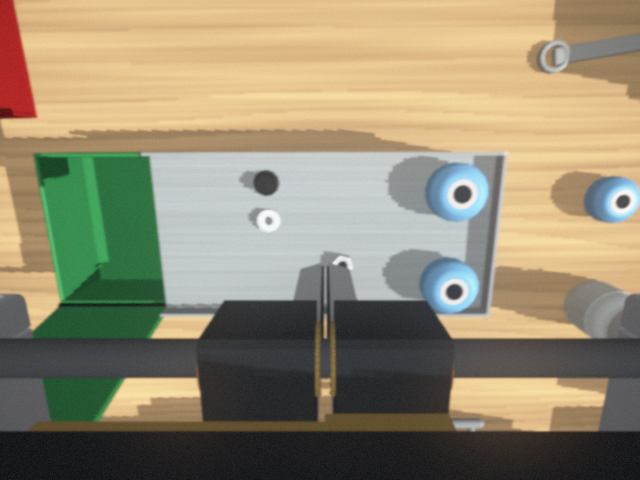

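The wrist view (world +x down, +y right) shows the cup at (265,183), the bearing at (268,220), the nut at (342,262) partly behind the finger, the wheels at (457,192) and (450,285), and the lip at column ~157. The sizes and heights match. I'll sweep the nut first.

```bash
python3 - <<'E'
from h import *
delta(.543,.177,.106,90)
m=camera_model('wrist');s=sense();T=np.eye(4);T[:3,:3]=R.from_rotvec(s['orientation']).as_matrix();T[:3,3]=s['position'];P=T@np.array(m['T_tool_cam'])
for u,v in((150,160),(157,235),(163,303),(150,153),(480,153),(163,313),(480,313)):print(u,v,ray(m,P,u,v,.083).round(4))
E
```

```text
t 1.45 pos [0.5008 0.1284 0.26  ] F [-0.3  1.  -0.6] w 0.0004
d [-0.042   0.0489  0.1539] w [-0.04 -0.02 -0.31] R [[-1.0, 0.005, -0.0], [0.005, 1.0, -0.001], [0.0, -0.001, -1.0]]
150 160 [ 0.442  -0.0328  0.083 ]
157 235 [ 0.5127 -0.0342  0.083 ]
163 303 [ 0.5831 -0.036   0.083 ]
150 153 [ 0.4357 -0.032   0.083 ]
480 153 [0.437  0.2693 0.083 ]
163 313 [ 0.594  -0.0372  0.083 ]
480 313 [0.5953 0.2843 0.083 ]
```

Call:
apply_moves --increments '[{"claw": 0,"dx": -0.042,"dy": 0.049,"dz": 0.0,"wx": 0,"wy": 0,"wz": -0.3},{"claw": 0,"dx": -0.042,"dy": 0.049,"dz": 0.04,"wx": 0,"wy": 0,"wz": -0.3},{"claw": 0,"dx": -0.042,"dy": 0.049,"dz": 0.09,"wx": 0,"wy": 0,"wz": -0.3},{"claw": 0,"dx": -0.042,"dy": 0.049,"dz": 0.13,"wx": 0,"wy": 0,"wz": -0.3},{"claw": 0,"dx": -0.042,"dy": 0.049,"dz": 0.15,"wx": 0,"wy": 0,"wz": -0.3},{"claw": 0,"dx": -0.042,"dy": 0.049,"dz": 0.154,"wx": 0,"wy": 0,"wz": -0.3},{"claw": 0,"dx": -0.042,"dy": 0.049,"dz": 0.154,"wx": 0,"wy": 0,"wz": -0.3}]'

```text
time_s: 2.33
position: [0.5418, 0.1813, 0.1067]
orientation: [-0.011, 3.141, 0.001]
wrist_force: [-0.5, -0.3, -0.1]
gripper_width: 0.0007
grasp_force: 0.0
```

```bash
python3 - <<'E'
from h import *
delta(.543,-.05,.106,90)
from look import look
W,p,d=look('w3')
E
```

```text
t 2.325 pos [0.5418 0.1813 0.1067] F [-0.5 -0.3 -0.1] w 0.0007
d [ 0.0004 -0.2313  0.0005] w [0.04 0.01 0.4 ] R [[-1.0, -0.007, 0.0], [-0.007, 1.0, 0.001], [-0.0, 0.001, -1.0]]
floor 0.0831454245900976 lip y 0.011115752286188614
[458. 145.] zmax 0.1169 mid [0.4731 0.2358] size [0.045 0.043] ray [0.4721 0.2433]
[ 91. 126.] zmax 0.0972 mid [0.465  0.0705] size [0.021 0.017] ray [0.4649 0.0695]
[102. 199.] zmax 0.0913 mid [0.4994 0.0698] size [0.019 0.02 ] ray [0.4992 0.0704]
[325. 279.] zmax 0.1244 mid [0.5377 0.1802] size [0.012 0.023] ray [0.5403 0.1803]
[245. 283.] zmax 0.095 mid [0.542  0.1391] size [0.016 0.017] ray [0.5428 0.1387]
[452. 304.] zmax 0.1165 mid [0.547  0.2386] size [0.022 0.039] ray [0.5538 0.2476]
```

View pics/w3.png

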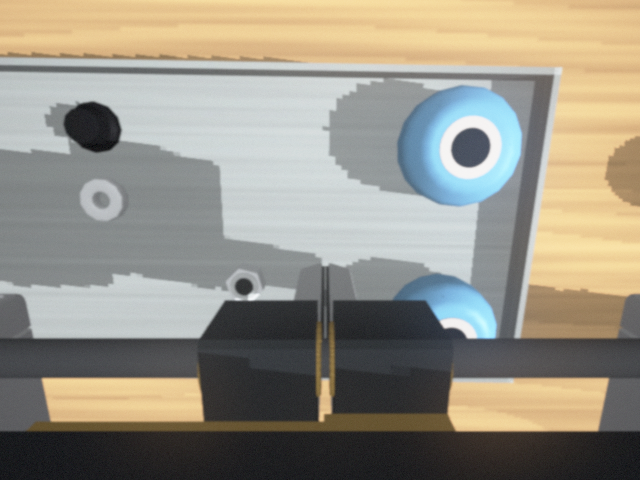

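Nut at (245,283), finger tips at (325,290), in line in x. I'll sweep now.

Call:
apply_moves --increments '[{"claw": 0,"dx": 0,"dy": -0.012,"dz": 0,"wx": 0,"wy": 0,"wz": 0.4},{"claw": 0,"dx": 0,"dy": -0.02,"dz": 0,"wx": 0,"wy": 0,"wz": 0.4},{"claw": 0,"dx": 0,"dy": -0.028,"dz": 0,"wx": 0,"wy": 0,"wz": 0.4},{"claw": 0,"dx": 0,"dy": -0.038,"dz": 0,"wx": 0,"wy": 0,"wz": 0.4},{"claw": 0,"dx": 0,"dy": -0.048,"dz": 0,"wx": 0,"wy": 0,"wz": 0.4},{"claw": 0,"dx": 0,"dy": -0.058,"dz": 0,"wx": 0,"wy": 0,"wz": 0.4},{"claw": 0,"dx": 0,"dy": -0.068,"dz": 0,"wx": 0,"wy": 0,"wz": 0.4},{"claw": 0,"dx": 0,"dy": -0.078,"dz": 0,"wx": 0,"wy": 0,"wz": 0.4},{"claw": 0,"dx": 0,"dy": -0.088,"dz": 0,"wx": 0,"wy": 0,"wz": 0.4},{"claw": 0,"dx": 0,"dy": -0.096,"dz": 0,"wx": 0,"wy": 0,"wz": 0.4}]'

```text
time_s: 3.62
position: [0.5426, 0.0835, 0.1063]
orientation: [0.003, 3.141, 0.0]
wrist_force: [-0.0, 1.5, 3.6]
gripper_width: 0.0003
grasp_force: 1.8
```

```bash
python3 - <<'E'
from h import *
delta(.543,-.055,.106,90)
from look import look
W,p,d=look('w4',-.1)
E
```

```text
t 3.625 pos [0.5426 0.0835 0.1063] F [-0.   1.5  3.6] w 0.0003
d [-0.0006 -0.1385  0.0003] w [ 0.01  0.01 -0.1 ] R [[-1.0, 0.002, 0.0], [0.002, 1.0, 0.0], [-0.0, 0.0, -1.0]]
floor 0.08313572903092584 lip y -0.03701044885414053
[624. 149.] zmax 0.1096 mid [0.4752 0.219 ] size [0.04  0.013] ray [0.4755 0.2254]
[295. 126.] zmax 0.0973 mid [0.4649 0.0683] size [0.021 0.02 ] ray [0.4648 0.0685]
[298. 199.] zmax 0.0913 mid [0.4994 0.0692] size [0.019 0.019] ray [0.4992 0.0692]
[312. 279.] zmax 0.1242 mid [0.5404 0.0761] size [0.016 0.035] ray [0.541 0.076]
[603. 305.] zmax 0.1126 mid [0.5516 0.2235] size [0.031 0.022] ray [0.5557 0.2299]
```

Call:
apply_moves --increments '[{"claw": 0,"dx": 0,"dy": -0.01,"dz": 0,"wx": 0,"wy": 0,"wz": 0},{"claw": 0,"dx": 0,"dy": -0.021,"dz": 0,"wx": 0,"wy": 0,"wz": 0},{"claw": 0,"dx": 0,"dy": -0.032,"dz": 0,"wx": 0,"wy": 0,"wz": 0},{"claw": 0,"dx": 0,"dy": -0.043,"dz": 0,"wx": 0,"wy": 0,"wz": 0},{"claw": 0,"dx": 0,"dy": -0.054,"dz": 0,"wx": 0,"wy": 0,"wz": 0},{"claw": 0,"dx": 0,"dy": -0.065,"dz": 0,"wx": 0,"wy": 0,"wz": 0},{"claw": 0,"dx": 0,"dy": -0.076,"dz": 0,"wx": 0,"wy": 0,"wz": 0},{"claw": 0,"dx": 0,"dy": -0.087,"dz": 0,"wx": 0,"wy": 0,"wz": 0},{"claw": 0,"dx": 0,"dy": -0.098,"dz": 0,"wx": 0,"wy": 0,"wz": 0},{"claw": 0,"dx": 0,"dy": -0.106,"dz": 0,"wx": 0,"wy": 0,"wz": 0}]'

```text
time_s: 4.92
position: [0.5424, -0.0228, 0.1063]
orientation: [-0.003, -3.142, 0.0]
wrist_force: [-0.2, 2.9, 6.9]
gripper_width: 0.0007
grasp_force: 3.6
```

Call:
apply_moves --increments '[{"claw": 0,"dx": 0,"dy": -0.01,"dz": 0,"wx": 0,"wy": 0,"wz": 0},{"claw": 0,"dx": 0,"dy": -0.02,"dz": 0,"wx": 0,"wy": 0,"wz": 0},{"claw": 0,"dx": 0,"dy": -0.03,"dz": 0,"wx": 0,"wy": 0,"wz": 0},{"claw": 0,"dx": 0,"dy": -0.034,"dz": 0,"wx": 0,"wy": 0,"wz": 0},{"claw": 0,"dx": 0,"dy": -0.034,"dz": 0,"wx": 0,"wy": 0,"wz": 0},{"claw": 0,"dx": 0,"dy": -0.034,"dz": -0.03,"wx": 0,"wy": 0,"wz": 0},{"claw": 0,"dx": 0,"dy": -0.034,"dz": -0.07,"wx": 0,"wy": 0,"wz": 0},{"claw": 0,"dx": 0.01,"dy": 0,"dz": -0.1,"wx": 0,"wy": 0,"wz": 0},{"claw": 0,"dx": 0.02,"dy": 0.04,"dz": -0.1,"wx": 0,"wy": 0,"wz": 0},{"claw": 0,"dx": 0.02,"dy": 0.04,"dz": -0.1,"wx": 0,"wy": 0,"wz": 0}]'

```text
time_s: 6.18
position: [0.5217, 0.0225, 0.2068]
orientation: [-0.008, 3.141, 0.003]
wrist_force: [0.6, -0.1, 0.4]
gripper_width: 0.0004
grasp_force: 0.0
```

```bash
python3 - <<'E'
from h import *
delta(.499,.11,.12,0);delta(.499,.11,.12,180)
from look import look
W,p,d=look('w5',-.1)
print(sense()['qpos'])
E
```

```text
t 6.175 pos [0.5217 0.0225 0.2068] F [ 0.6 -0.1  0.4] w 0.0004
d [0.0223 0.0875 0.0869] w [ 1.10e-01 -9.00e-02  9.03e+01] R [[-1.0, -0.005, 0.0], [-0.005, 1.0, 0.002], [-0.0, 0.002, -1.0]]
t 6.175 pos [0.5217 0.0225 0.2068] F [ 0.6 -0.1  0.4] w 0.0004
d [0.0223 0.0875 0.0869] w [  0.09   0.11 -89.7 ] R [[-1.0, -0.005, 0.0], [-0.005, 1.0, 0.002], [-0.0, 0.002, -1.0]]
floor 0.08308000142097893 lip y -0.21449237660381207
[612. 178.] zmax 0.1168 mid [0.4726 0.2272] size [0.047 0.028] ray [0.4739 0.2407]
[386. 163.] zmax 0.0974 mid [0.4646 0.0679] size [0.02  0.021] ray [0.4643 0.0675]
[385. 209.] zmax 0.0914 mid [0.499  0.0686] size [0.02  0.019] ray [0.4989 0.0685]
[597. 288.] zmax 0.1167 mid [0.5585 0.2329] size [0.045 0.04 ] ray [0.564  0.2455]
[-0.06209607  0.46927725 -0.0424994   1.8909484   0.02653669  0.78173658
  1.4543747 ]
```

View pics/w5.png

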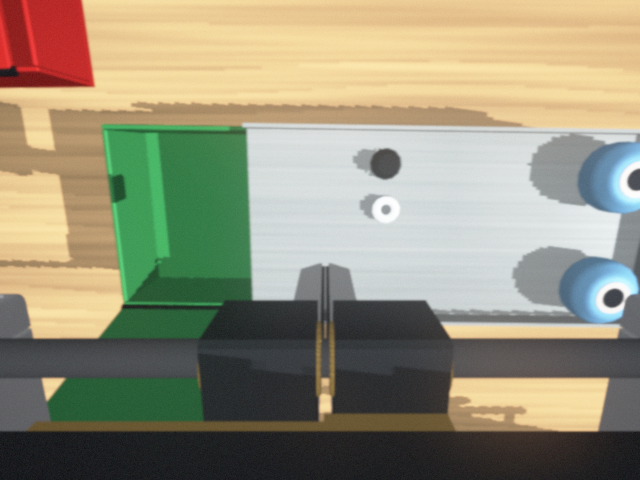

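The nut is off the tray. The bearing at (385,209) and cup at (386,163) are undisturbed. Same approach for the bearing.

Call:
apply_moves --increments '[{"claw": 0,"dx": 0.012,"dy": 0.045,"dz": 0,"wx": 0,"wy": 0,"wz": 0.3},{"claw": 0,"dx": 0.0227,"dy": 0.08,"dz": 0.02,"wx": 0,"wy": 0,"wz": 0.3},{"claw": 0,"dx": 0.0227,"dy": 0.08,"dz": 0.06,"wx": 0,"wy": 0,"wz": 0.3},{"claw": 0,"dx": 0.0227,"dy": 0.08,"dz": 0.085,"wx": 0,"wy": 0,"wz": 0.3},{"claw": 0,"dx": 0.0227,"dy": 0.08,"dz": 0.098,"wx": 0,"wy": 0,"wz": 0.3},{"claw": 0,"dx": 0.0227,"dy": 0.08,"dz": 0.1,"wx": 0,"wy": 0,"wz": 0.3},{"claw": 0,"dx": 0.0227,"dy": 0.08,"dz": 0.1,"wx": 0,"wy": 0,"wz": 0.3}]'

```text
time_s: 7.1
position: [0.5005, 0.0979, 0.1068]
orientation: [0.011, 3.141, 0.0]
wrist_force: [0.1, 0.4, -0.2]
gripper_width: 0.0003
grasp_force: 0.0
```

```bash
python3 - <<'E'
from h import *
delta(.499,-.053,.1065,90)
from look import look
look('w6',-.1)
E
```

```text
t 7.1 pos [0.5005 0.0979 0.1068] F [ 0.1  0.4 -0.2] w 0.0003
d [ 0.0004 -0.1509  0.0003] w [ 0.01  0.06 -0.42] R [[-1.0, 0.007, 0.001], [0.007, 1.0, 0.0], [-0.001, 0.0, -1.0]]
floor 0.0830836597184989 lip y -0.03790457773467113
[604. 233.] zmax 0.1163 mid [0.4719 0.2248] size [0.046 0.023] ray [0.4755 0.2382]
[268. 213.] zmax 0.0971 mid [0.4646 0.0685] size [0.02  0.021] ray [0.4641 0.0689]
[272. 279.] zmax 0.091 mid [0.4991 0.0694] size [0.019 0.02 ] ray [0.4987 0.0695]
[325. 279.] zmax 0.1244 mid [0.4964 0.097 ] size [0.012 0.023] ray [0.499  0.0969]
[571. 402.] zmax 0.1161 mid [0.5586 0.2223] size [0.03  0.019] ray [0.5735 0.2366]
```

Call:
apply_moves --increments '[{"claw": 0,"dx": 0.0013,"dy": 0,"dz": 0,"wx": 0,"wy": 0,"wz": -0.4},{"claw": 0,"dx": 0.0013,"dy": -0.007,"dz": 0,"wx": 0,"wy": 0,"wz": -0.4},{"claw": 0,"dx": 0.001,"dy": -0.015,"dz": 0,"wx": 0,"wy": 0,"wz": -0.4},{"claw": 0,"dx": 0.001,"dy": -0.025,"dz": 0,"wx": 0,"wy": 0,"wz": -0.4},{"claw": 0,"dx": 0.001,"dy": -0.035,"dz": 0,"wx": 0,"wy": 0,"wz": -0.4},{"claw": 0,"dx": 0.001,"dy": -0.045,"dz": 0,"wx": 0,"wy": 0,"wz": -0.4},{"claw": 0,"dx": 0.001,"dy": -0.055,"dz": 0,"wx": 0,"wy": 0,"wz": -0.4},{"claw": 0,"dx": 0.001,"dy": -0.065,"dz": 0,"wx": 0,"wy": 0,"wz": -0.4},{"claw": 0,"dx": 0.0008,"dy": -0.075,"dz": 0,"wx": 0,"wy": 0,"wz": -0.4},{"claw": 0,"dx": 0.0008,"dy": -0.082,"dz": 0,"wx": 0,"wy": 0,"wz": -0.4}]'

```text
time_s: 8.4
position: [0.4985, 0.0155, 0.1063]
orientation: [0.0, 3.142, -0.0]
wrist_force: [-0.3, 2.4, 2.5]
gripper_width: 0.0004
grasp_force: 0.9
```

```bash
python3 - <<'E'
from h import *
delta(.499,-.055,.1065,90)
from look import look
look('w7',-.1)
E
```

```text
t 8.4 pos [0.4985 0.0155 0.1063] F [-0.3  2.4  2.5] w 0.0004
d [-0.0005 -0.0705 -0.0002] w [-0.    0.   -0.01] R [[-1.0, 0.0, 0.0], [0.0, 1.0, -0.0], [-0.0, -0.0, -1.0]]
floor 0.08308327782404476 lip y -0.11568841417785301
[431. 217.] zmax 0.0971 mid [0.4646 0.0676] size [0.02 0.02] ray [0.464  0.0674]
[313. 279.] zmax 0.1243 mid [0.4974 0.0077] size [0.018 0.036] ray [0.497  0.0084]
```

Bearing still ahead of the finger. I'll continue over the lip, then lift.

Call:
apply_moves --increments '[{"claw": 0,"dx": 0,"dy": -0.009,"dz": 0,"wx": 0,"wy": 0,"wz": 0},{"claw": 0,"dx": 0,"dy": -0.019,"dz": 0,"wx": 0,"wy": 0,"wz": 0},{"claw": 0,"dx": 0,"dy": -0.029,"dz": 0,"wx": 0,"wy": 0,"wz": 0},{"claw": 0,"dx": 0,"dy": -0.039,"dz": 0,"wx": 0,"wy": 0,"wz": 0},{"claw": 0,"dx": 0,"dy": -0.049,"dz": 0,"wx": 0,"wy": 0,"wz": 0},{"claw": 0,"dx": 0,"dy": -0.059,"dz": 0,"wx": 0,"wy": 0,"wz": 0},{"claw": 0,"dx": 0,"dy": -0.069,"dz": 0,"wx": 0,"wy": 0,"wz": 0},{"claw": 0,"dx": 0,"dy": -0.073,"dz": 0,"wx": 0,"wy": 0,"wz": 0},{"claw": 0,"dx": 0,"dy": -0.073,"dz": 0,"wx": 0,"wy": 0,"wz": 0},{"claw": 0,"dx": 0,"dy": -0.073,"dz": -0.04,"wx": 0,"wy": 0,"wz": 0}]'

```text
time_s: 9.7
position: [0.4965, -0.0562, 0.1446]
orientation: [0.001, -3.135, -0.001]
wrist_force: [0.4, 0.1, 0.0]
gripper_width: 0.0008
grasp_force: 0.0
```

```bash
python3 - <<'E'
from h import *
delta(.4645,.1,.1065,90)
from look import look
look('w8',-.1)
E
```

```text
t 9.7 pos [ 0.4965 -0.0562  0.1446] F [0.4 0.1 0. ] w 0.0008
d [0.0316 0.1562 0.0384] w [ 0.05 -0.35  0.05] R [[-1.0, -0.001, -0.006], [-0.001, 1.0, 0.001], [0.006, 0.001, -1.0]]
floor 0.08299886005076931 lip y -0.24674705491956037
[530. 210.] zmax 0.0972 mid [0.4644 0.0661] size [0.02  0.017] ray [0.4641 0.067 ]
```

View pics/w8.png

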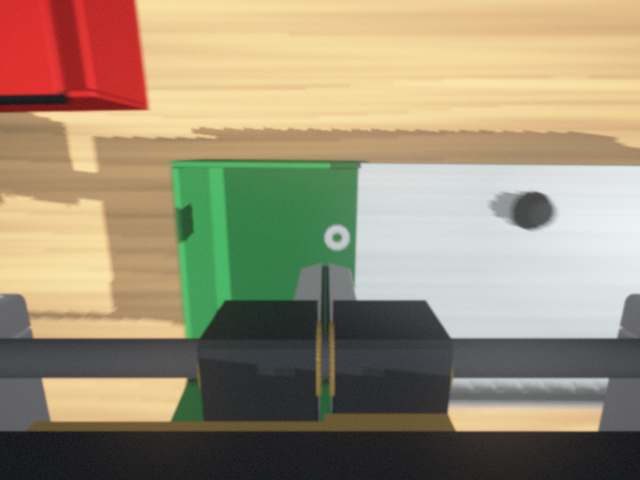

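Bearing is lying in the bin at (336,238). Only the cup, at (531,210), is left on the tray.

Call:
apply_moves --increments '[{"claw": 0,"dx": 0.01,"dy": 0.04,"dz": -0.02,"wx": 0,"wy": 0,"wz": 0},{"claw": 0,"dx": 0.02,"dy": 0.09,"dz": -0.02,"wx": 0,"wy": 0,"wz": 0},{"claw": 0,"dx": 0.031,"dy": 0.14,"dz": -0.02,"wx": 0,"wy": 0,"wz": 0},{"claw": 0,"dx": 0.0335,"dy": 0.162,"dz": -0.02,"wx": 0,"wy": 0,"wz": 0},{"claw": 0,"dx": 0.0335,"dy": 0.162,"dz": 0.0,"wx": 0,"wy": 0,"wz": 0},{"claw": 0,"dx": 0.0335,"dy": 0.162,"dz": 0.028,"wx": 0,"wy": 0,"wz": 0},{"claw": 0,"dx": 0.0335,"dy": 0.162,"dz": 0.038,"wx": 0,"wy": 0,"wz": 0},{"claw": 0,"dx": 0.0335,"dy": 0.162,"dz": 0.038,"wx": 0,"wy": 0,"wz": 0}]'

```text
time_s: 10.75
position: [0.4647, 0.1053, 0.108]
orientation: [0.001, -3.14, 0.0]
wrist_force: [-0.2, -0.2, 1.0]
gripper_width: 0.0003
grasp_force: 0.0
```

```bash
python3 - <<'E'
from h import *
delta(.4645,-.055,.107,90)
from look import look
look('w9',-.1)
E
```

```text
t 10.75 pos [0.4647 0.1053 0.108 ] F [-0.2 -0.2  1. ] w 0.0003
d [ 0.0002 -0.1603  0.001 ] w [-0.01 -0.06  0.03] R [[-1.0, -0.001, -0.001], [-0.001, 1.0, -0.0], [0.001, -0.0, -1.0]]
floor 0.0830609793044579 lip y -0.03717686503091582
[584. 295.] zmax 0.1166 mid [0.4663 0.2298] size [0.037 0.033] ray [0.4725 0.2418]
[257. 279.] zmax 0.0971 mid [0.4632 0.0686] size [0.018 0.021] ray [0.4635 0.0689]
[324. 279.] zmax 0.1244 mid [0.4606 0.1042] size [0.012 0.023] ray [0.4633 0.1042]
[558. 418.] zmax 0.1095 mid [0.5429 0.233 ] size [0.015 0.035] ray [0.5482 0.2392]
```

Call:
apply_moves --increments '[{"claw": 0,"dx": 0,"dy": -0.006,"dz": 0.001,"wx": 0,"wy": 0,"wz": 0},{"claw": 0,"dx": 0,"dy": -0.013,"dz": 0.001,"wx": 0,"wy": 0,"wz": 0},{"claw": 0,"dx": 0,"dy": -0.02,"dz": 0.001,"wx": 0,"wy": 0,"wz": 0},{"claw": 0,"dx": 0,"dy": -0.03,"dz": 0.001,"wx": 0,"wy": 0,"wz": 0},{"claw": 0,"dx": 0,"dy": -0.04,"dz": 0.001,"wx": 0,"wy": 0,"wz": 0},{"claw": 0,"dx": 0,"dy": -0.05,"dz": 0.001,"wx": 0,"wy": 0,"wz": 0},{"claw": 0,"dx": 0,"dy": -0.06,"dz": 0.001,"wx": 0,"wy": 0,"wz": 0},{"claw": 0,"dx": 0,"dy": -0.07,"dz": 0.001,"wx": 0,"wy": 0,"wz": 0},{"claw": 0,"dx": 0,"dy": -0.08,"dz": 0.001,"wx": 0,"wy": 0,"wz": 0},{"claw": 0,"dx": 0,"dy": -0.087,"dz": 0.001,"wx": 0,"wy": 0,"wz": 0}]'

```text
time_s: 12.05
position: [0.4651, 0.0176, 0.1073]
orientation: [0.0, 3.141, 0.0]
wrist_force: [0.1, 3.1, 3.4]
gripper_width: 0.0003
grasp_force: 2.5
```

```bash
python3 - <<'E'
from h import *
delta(.4645,-.055,.107,90)
from look import look
look('w10',-.1)
E
```

```text
t 12.05 pos [0.4651 0.0176 0.1073] F [0.1 3.1 3.4] w 0.0003
d [ 0.0006 -0.0726  0.0003] w [ 0.01  0.01 -0.  ] R [[-1.0, 0.0, 0.0], [0.0, 1.0, 0.0], [-0.0, 0.0, -1.0]]
floor 0.08304964996293812 lip y -0.036211391124678145
[309. 278.] zmax 0.1241 mid [0.4626 0.0089] size [0.016 0.038] ray [0.4632 0.0085]
```

Call:
apply_moves --increments '[{"claw": 0,"dx": 0,"dy": -0.009,"dz": 0,"wx": 0,"wy": 0,"wz": 0},{"claw": 0,"dx": 0,"dy": -0.019,"dz": 0,"wx": 0,"wy": 0,"wz": 0},{"claw": 0,"dx": 0,"dy": -0.029,"dz": 0,"wx": 0,"wy": 0,"wz": 0},{"claw": 0,"dx": 0,"dy": -0.039,"dz": 0,"wx": 0,"wy": 0,"wz": 0},{"claw": 0,"dx": 0,"dy": -0.049,"dz": 0,"wx": 0,"wy": 0,"wz": 0},{"claw": 0,"dx": 0,"dy": -0.059,"dz": 0,"wx": 0,"wy": 0,"wz": 0},{"claw": 0,"dx": 0,"dy": -0.069,"dz": 0,"wx": 0,"wy": 0,"wz": 0},{"claw": 0,"dx": 0,"dy": -0.075,"dz": 0,"wx": 0,"wy": 0,"wz": 0},{"claw": 0,"dx": 0,"dy": -0.075,"dz": 0,"wx": 0,"wy": 0,"wz": 0},{"claw": 0,"dx": 0,"dy": -0.075,"dz": -0.04,"wx": 0,"wy": 0,"wz": 0}]'

```text
time_s: 13.35
position: [0.4631, -0.0564, 0.1457]
orientation: [0.001, -3.136, -0.001]
wrist_force: [0.6, -0.2, 0.4]
gripper_width: 0.0005
grasp_force: 0.0
```

Call:
apply_moves --increments '[{"claw": 0,"dx": 0,"dy": 0,"dz": -0.04,"wx": 0,"wy": 0,"wz": 0},{"claw": 0,"dx": 0,"dy": 0.03,"dz": -0.08,"wx": 0,"wy": 0,"wz": 0},{"claw": 0,"dx": 0,"dy": 0.08,"dz": -0.12,"wx": 0,"wy": 0,"wz": 0},{"claw": 0,"dx": 0,"dy": 0.12,"dz": -0.16,"wx": 0,"wy": 0,"wz": 0},{"claw": 0,"dx": 0,"dy": 0.12,"dz": -0.16,"wx": 0,"wy": 0,"wz": 0}]'

```text
time_s: 13.98
position: [0.4665, 0.0676, 0.3102]
orientation: [-0.012, 3.135, 0.004]
wrist_force: [-0.5, -0.5, -0.4]
gripper_width: 0.0003
grasp_force: 0.0
```

```bash
python3 - <<'E'
from h import *
delta(.4645,-.055,.107,90)
from look import look
W,p,d=look('w11',-.03)
m=camera_model('top');P=np.array(m['pose']);t,dt=snapshot('top')
a=cv2.resize(p[100:460],(640,360));b=cv2.resize(t[140:290,190:420],(368,240),interpolation=2);o=np.zeros((600,640,3),np.uint8);o[:360]=a;o[360:,:368]=b;cv2.imwrite('pics/c.png',o[...,::-1])
V=cloud(m,P,dt);h=cv2.cvtColor(t,cv2.COLOR_RGB2HSV);g=(abs(h[...,0].astype(int)-65)<15)&(h[...,1]>120)&(dt>0)
L=V[g&(V[...,2]>.1)&(V[...,1]>-.2)&(V[...,1]<0)];print(len(L),L.min(0),L.max(0))
E
```

```text
t 13.975 pos [0.4665 0.0676 0.3102] F [-0.5 -0.5 -0.4] w 0.0003
d [ 0.0042 -0.1232  0.2028] w [0.16 0.38 0.42] R [[-1.0, -0.007, 0.007], [-0.007, 1.0, 0.003], [-0.007, 0.003, -1.0]]
floor 0.0827545109593873 lip y -0.2688879291821794
[488. 222.] zmax 0.1169 mid [0.4714 0.2353] size [0.046 0.044] ray [0.4746 0.2435]
[478. 300.] zmax 0.1168 mid [0.5581 0.2349] size [0.045 0.044] ray [0.5649 0.2428]
1307 [ 0.59480046 -0.15355178  0.10010749] [ 0.63153153 -0.04545207  0.22652052]
```

View pics/c.png

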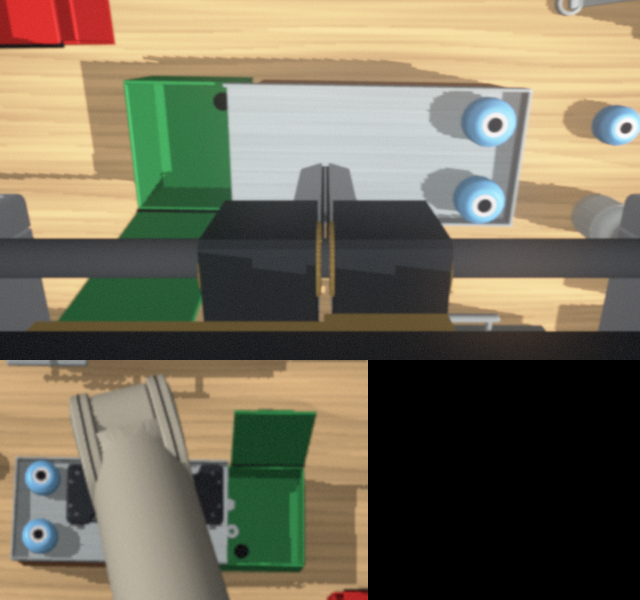

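The wrist crop and top crop show the cup (241,550), bearing (231,531) and nut (230,505) in the bin, with the lid still open. Next I'll go over and behind the lid.

Call:
apply_moves --increments '[{"claw": 0,"dx": -0.037,"dy": -0.028,"dz": -0.01,"wx": 0,"wy": 0.4,"wz": 0.4},{"claw": 0,"dx": -0.075,"dy": -0.056,"dz": -0.01,"wx": 0,"wy": 0.4,"wz": 0.4},{"claw": 0,"dx": -0.112,"dy": -0.084,"dz": -0.01,"wx": 0,"wy": 0.4,"wz": 0.4},{"claw": 0,"dx": -0.15,"dy": -0.112,"dz": -0.01,"wx": 0,"wy": 0.4,"wz": 0.4},{"claw": 0,"dx": -0.187,"dy": -0.14,"dz": -0.01,"wx": 0,"wy": 0.4,"wz": 0.4},{"claw": 0,"dx": -0.224,"dy": -0.168,"dz": -0.01,"wx": 0,"wy": 0.4,"wz": 0.4},{"claw": 0,"dx": -0.224,"dy": -0.168,"dz": 0.02,"wx": 0,"wy": 0.4,"wz": 0.4},{"claw": 0,"dx": -0.224,"dy": -0.168,"dz": 0.07,"wx": 0,"wy": 0.4,"wz": 0.4},{"claw": 0,"dx": -0.224,"dy": -0.168,"dz": 0.12,"wx": 0,"wy": 0.4,"wz": 0.4},{"claw": 0,"dx": -0.224,"dy": -0.168,"dz": 0.12,"wx": 0,"wy": 0.4,"wz": 0.4}]'

```text
time_s: 15.32
position: [0.6844, -0.1062, 0.1812]
orientation: [-0.013, -3.122, -0.001]
wrist_force: [0.1, 0.5, 0.0]
gripper_width: 0.0005
grasp_force: 0.0
```

Call:
apply_moves --increments '[{"claw": 0,"dx": 0.015,"dy": 0,"dz": -0.006,"wx": 0,"wy": 0,"wz": 0},{"claw": 0,"dx": 0.03,"dy": 0,"dz": -0.006,"wx": 0,"wy": 0,"wz": 0},{"claw": 0,"dx": 0.042,"dy": 0,"dz": -0.006,"wx": 0,"wy": 0,"wz": 0},{"claw": 0,"dx": 0.053,"dy": 0,"dz": -0.006,"wx": 0,"wy": 0,"wz": 0},{"claw": 0,"dx": 0.064,"dy": 0,"dz": -0.006,"wx": 0,"wy": 0,"wz": 0},{"claw": 0,"dx": 0.075,"dy": 0,"dz": -0.006,"wx": 0,"wy": 0,"wz": 0},{"claw": 0,"dx": 0.086,"dy": 0,"dz": -0.006,"wx": 0,"wy": 0,"wz": 0},{"claw": 0,"dx": 0.097,"dy": 0,"dz": -0.006,"wx": 0,"wy": 0,"wz": 0},{"claw": 0,"dx": 0.108,"dy": 0,"dz": -0.006,"wx": 0,"wy": 0,"wz": 0},{"claw": 0,"dx": 0.118,"dy": 0,"dz": -0.006,"wx": 0,"wy": 0,"wz": 0}]'

```text
time_s: 16.58
position: [0.5703, -0.104, 0.1941]
orientation: [-0.011, -3.134, -0.0]
wrist_force: [-0.4, -0.4, -0.2]
gripper_width: 0.0003
grasp_force: 0.1
```

Call:
apply_moves --increments '[{"claw": 0,"dx": 0.012,"dy": 0,"dz": 0,"wx": 0,"wy": 0,"wz": 0},{"claw": 0,"dx": 0.024,"dy": 0,"dz": 0,"wx": 0,"wy": 0,"wz": 0},{"claw": 0,"dx": 0.036,"dy": 0,"dz": 0,"wx": 0,"wy": 0,"wz": 0},{"claw": 0,"dx": 0.036,"dy": 0,"dz": 0,"wx": 0,"wy": 0,"wz": 0},{"claw": 0,"dx": 0.036,"dy": 0,"dz": -0.02,"wx": 0,"wy": 0,"wz": 0},{"claw": 0,"dx": 0.036,"dy": 0,"dz": -0.06,"wx": 0,"wy": 0,"wz": 0},{"claw": 0,"dx": 0.036,"dy": 0.05,"dz": -0.11,"wx": 0,"wy": 0,"wz": 0},{"claw": 0,"dx": 0.036,"dy": 0.11,"dz": -0.11,"wx": 0,"wy": 0,"wz": 0},{"claw": 0,"dx": 0.036,"dy": 0.16,"dz": -0.11,"wx": 0,"wy": 0,"wz": 0},{"claw": 0,"dx": 0.036,"dy": 0.16,"dz": -0.11,"wx": 0,"wy": 0,"wz": 0}]'

```text
time_s: 17.82
position: [0.537, 0.0621, 0.3047]
orientation: [0.003, -3.136, -0.005]
wrist_force: [-0.7, 0.1, 0.4]
gripper_width: 0.0006
grasp_force: 0.0
```

```bash
python3 - <<'E'
from h import *
delta(.5,.1,.3,90)
m=camera_model('top');P=np.array(m['pose']);t,dt=snapshot('top');cv2.imwrite('pics/f.png',t[...,::-1])
V=cloud(m,P,dt);h=cv2.cvtColor(t,cv2.COLOR_RGB2HSV);g=(abs(h[...,0].astype(int)-65)<15)&(h[...,1]>120)&(dt>0)
G=V[g&(V[...,1]>-.2)&(V[...,1]<0)&(V[...,2]>.05)];A=np.c_[G[:,:2],np.ones(len(G))];print(len(G),np.percentile(G,[1,99],axis=0),np.linalg.lstsq(A,G[:,2],rcond=None)[0])
E
```

```text
t 17.825 pos [0.537  0.0621 0.3047] F [-0.7  0.1  0.4] w 0.0006
d [0.0369 0.038  0.0051] w [ 0.18 -0.34  0.12] R [[-1.0, -0.002, -0.006], [-0.002, 1.0, 0.003], [0.006, 0.003, -1.0]]
2702 [[ 0.436014   -0.1527611   0.06226796]
 [ 0.58932065 -0.04354609  0.08630568]] [-0.39150444  0.45939907  0.33150499]
```

View pics/f.png

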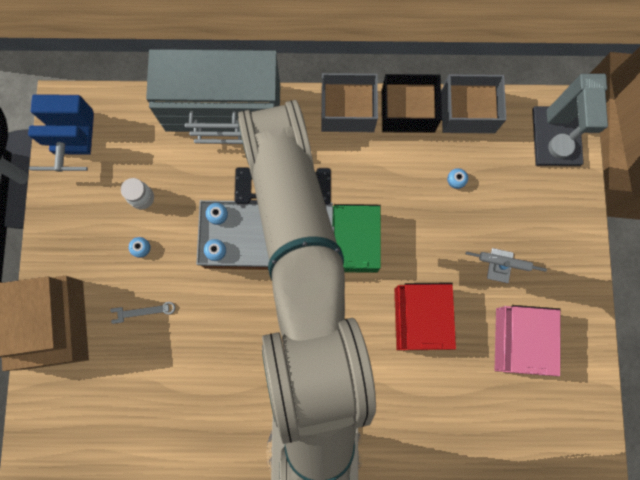

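The lid covers the bin (cols 333–381, rows 205–271). The plane fit picked up outliers, so I'll check flatness robustly from the saved scene camera before handing in.

```bash
python3 - <<'E'
from h import *
m=camera_model('top');P=np.array(m['pose']);t,dt=snapshot('top')
V=cloud(m,P,dt)[212:264,350:376]
print([round(float(np.median(r[:,2])),4) for r in V[::6]],[round(float(np.median(r[:,0])),3) for r in V[::6]])
E
```

```text
[0.0791, 0.0769, 0.0791, 0.0776, 0.0786, 0.078, 0.0782, 0.0765, 0.0771] [0.574, 0.559, 0.544, 0.529, 0.514, 0.5, 0.485, 0.47, 0.456]
```

The lid is flat at z ≈ 0.078 m across its width, so it's shut and the arm is clear of it.

```bash
python3 -c "
from bench import *
print(finish_job())"
```

```text
the job is handed in; nothing more can be done
None
```

I swept the nut, cup and bearing into the green bin, pushed its lid shut and handed the job in at about 18 s. The final camera check shows the lid lying flat, with nothing else visibly moved, but the hand-in did not return a verdict.

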